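# Confirm two picks and send the candle order

## Robot

A 6-joint arm with a two-finger parallel gripper is mounted at the origin on the work surface. World frame = base frame: x ahead of the robot, y to its left, z up, the work surface at z = 0. Lengths are in m, angles in rad, forces in N, time in s.
With the tool pointing down it reaches from about 0.275 to 0.825 m from the base axis. Payload 4.9 kg.
Tool frame: the origin (TCP) lies midway between the tips of the shut fingers; the grasp point (between the pads) lies 19 mm behind it (bot.grip_depth is the distance from the TCP to the grasp point, in m); y points along the fingers, x is the direction in which the jaws open and shut, and the axes are right-handed (so a half turn about y gives the same grasp; the last joint's range is limited). The gripper opens to 85 mm and grips with 20 to 120 N. Pads are 22 mm wide; open, the fingers measure 114 mm over their backs; the gripper's body (76 mm by 85 mm) begins 54 mm behind the grasp point. The pads swing forward as they close: fully open they stand 13 mm farther back than shut.
Start: joints at [-1.265, 0.326, -0.193, 1.052, 0, 1.437], TCP at [0.234, -0.498, 0.231] pointing down, gripper open.
Joint ranges: [-2.65, 2.65], [-0.97, 1.79], [-1.3, 1.35], [-1.93, 2.1], [-1.47, 1.37], [-3.14, 3.14]. Speed limits (rad/s): [2.57, 2.57, 3.14, 3.14, 3.14, 3.14].

## Interface

Orientations are given as a unit quaternion [w, x, y, z].
In Python, from cell import bot gives the robot as it stands. Calls block until the motion is done:
- bot.move_pose(position, orientation): joint-space move of the TCP to a pose.
- bot.move_linear(position, speed=0.15, rotation=None, until_force=None): straight line of the TCP; rotation=None keeps the orientation; speed is the mean speed in m/s. With until_force (N) it stops when the force on the tool has changed by that much, and returns True; else False.
- bot.goto_joints(angles): joint-space move.
- bot.set_gripper(opening, grasp_force=None): opening from 0.0 (shut) to 1.0 (fully open); grasp_force is the grip in N (None keeps the last); returns when the fingers have stopped.
- bot.wait(seconds).
- bot.solve_ik(position, orientation): joint angles nearest the present ones, or None.
- bot.camera(name): name is "scene" or "side" or "wrist"; returns the picture (400x640x3 uint8, red, green, blue); there is no depth.
- bot.calibration(name): a dict with "mtx" (3x3 intrinsics, pixels), "extrinsics" (4x4, takes a point from world to camera coordinates); the wrist camera has in their place "hand_eye" (4x4, takes a point from camera to tool coordinates, whose origin is the TCP and whose axes are the tool frame's). Camera axes: x right, y down, z forward; pixel columns grow to the right and rows downward; lengths in m; the calibration is good to about 2 mm. A picture is of the moment at which its call begins: read the wrist's pose just before it. calibration takes no time and is no camera call.
A pose or a line that the arm cannot do raises bot.PlanningError and nothing moves.
- bot.close_job(): hands the job in, once; it reports no verdict.
Trained networks look in the newest picture that a camera, given by its name, has taken for a name from the list of things; names that differ only in an ending like _2 or _b are one class to them, and where a whole thing is asked for, a point or a joint stands for the part that bears it (a point fixed in the world has none). Each returns a list of dicts, best first, with "confidence" (0 to 1); they miss things now and then, are a little off and sometimes report something else, mostly with a low value. They report only what shows in the picture. A call takes as long as a camera call. They do not tell look-alikes from the thing itself.
- bot.search_frame(camera, thing): "bbox" ([left, top, width, height] in pixels, round what is visible of it).
Readings, each from a call of its own:
- bot.read_clock(): time.
- bot.read_joint_positions(): joint angles.
- bot.read_joint_vel(): joint speeds.
- bot.read_joint_efforts(): joint torques, N m.
- bot.read_position(): TCP position.
- bot.read_tool_rot(): TCP orientation.
- bot.read_ft_force(): force on the tool from outside, world axes, zero at the start.
- bot.read_moment(): the same for the moment, N m.
- bot.read_gripper_width(): opening from 0.0 (shut) to 1.0 (fully open).
Only numpy, scipy, OpenCV 4.12 (cv2) and the standard library are available. Lean on these libraries where they do the work, as an engineer would, in place of code of your own. Each camera call takes 0.05 s, during which the arm holds its last target.

## Task

Book the picks for this candle order: press the blue half of the rocker in the dark red candle's bay fully down, then do the same in the ivory candle's bay, and only then press the orange round button on the black console fully in and let it come back out, which sends the order. Leave the rockers of the green and gold bays as they are. Only press: do not pick up, shove or knock over the candles or anything else on the bench.

Things in the scene. Friction and masses are not known exactly. Their poses are not given: they have to be found in the camera images.
- bay_red: the dark red candle's bay: fixed steel tray 150 x 96 x 12 mm, origin at the centre of its underside, x from the rocker (robot side) to the candle. At x = -34 mm the rocker's pivot (along y, 40 mm up) in a black housing 74 x 46 mm, top 28 mm up; at x = +34 mm the candle (3 mm play). Lips round the candle are 21 mm above the table.
- pad_red (a point): the point to press in the dark red candle's bay: middle of the rocker's blue top face, 22 mm from the pivot, moving with it (about 50 mm above the table when raised, 40 mm when fully down). x runs along the paddle to the grey half and the candle, y along the pivot, z out of its face. Paddle 64 x 36 x 10 mm: blue half nearer the robot, grey half beyond.
- rocker_red (a joint): the rocker of the dark red candle's bay, rad: about 0 with the blue half raised (not picked), 0.44 with the blue half fully down (picked, stop). It stays where it is left by friction; it takes 2 to 6 N on the blue half to tip it, least near its end.
- mid_red (a point): centre of the dark red pillar candle (half-way up), 56 mm across, 90 mm tall, standing loose on the bay's 12 mm floor behind the rocker; z up its axis
- bay_ivory: the ivory candle's bay: fixed steel tray 150 x 96 x 12 mm, origin at the centre of its underside, x from the rocker (robot side) to the candle. At x = -34 mm the rocker's pivot (along y, 40 mm up) in a black housing 74 x 46 mm, top 28 mm up; at x = +34 mm the candle (3 mm play). Lips round the candle are 21 mm above the table.
- pad_ivory (a point): the point to press in the ivory candle's bay: middle of the rocker's blue top face, 22 mm from the pivot, moving with it (about 50 mm above the table when raised, 40 mm when fully down). x runs along the paddle to the grey half and the candle, y along the pivot, z out of its face. Paddle 64 x 36 x 10 mm: blue half nearer the robot, grey half beyond.
- rocker_ivory (a joint): the rocker of the ivory candle's bay, rad: about 0 with the blue half raised (not picked), 0.44 with the blue half fully down (picked, stop). It stays where it is left by friction; it takes 2 to 6 N on the blue half to tip it, least near its end.
- mid_ivory (a point): centre of the ivory pillar candle (half-way up), 58 mm across, 75 mm tall, standing loose on the bay's 12 mm floor behind the rocker; z up its axis
- bay_green: the dark green candle's bay: fixed steel tray 150 x 96 x 12 mm, origin at the centre of its underside, x from the rocker (robot side) to the candle. At x = -34 mm the rocker's pivot (along y, 40 mm up) in a black housing 74 x 46 mm, top 28 mm up; at x = +34 mm the candle (3 mm play). Lips round the candle are 21 mm above the table.
- pad_green (a point): the point to press in the dark green candle's bay: middle of the rocker's blue top face, 22 mm from the pivot, moving with it (about 50 mm above the table when raised, 40 mm when fully down). x runs along the paddle to the grey half and the candle, y along the pivot, z out of its face. Paddle 64 x 36 x 10 mm: blue half nearer the robot, grey half beyond.
- rocker_green (a joint): the rocker of the dark green candle's bay, rad: about 0 with the blue half raised (not picked), 0.44 with the blue half fully down (picked, stop). It stays where it is left by friction; it takes 2 to 6 N on the blue half to tip it, least near its end.
- mid_green (a point): centre of the dark green pillar candle (half-way up), 50 mm across, 98 mm tall, standing loose on the bay's 12 mm floor behind the rocker; z up its axis
- bay_gold: the gold candle's bay: fixed steel tray 150 x 96 x 12 mm, origin at the centre of its underside, x from the rocker (robot side) to the candle. At x = -34 mm the rocker's pivot (along y, 40 mm up) in a black housing 74 x 46 mm, top 28 mm up; at x = +34 mm the candle (3 mm play). Lips round the candle are 21 mm above the table.
- pad_gold (a point): the point to press in the gold candle's bay: middle of the rocker's blue top face, 22 mm from the pivot, moving with it (about 50 mm above the table when raised, 40 mm when fully down). x runs along the paddle to the grey half and the candle, y along the pivot, z out of its face. Paddle 64 x 36 x 10 mm: blue half nearer the robot, grey half beyond.
- rocker_gold (a joint): the rocker of the gold candle's bay, rad: about 0 with the blue half raised (not picked), 0.44 with the blue half fully down (picked, stop). It stays where it is left by friction; it takes 2 to 6 N on the blue half to tip it, least near its end.
- mid_gold (a point): centre of the gold pillar candle (half-way up), 54 mm across, 84 mm tall, standing loose on the bay's 12 mm floor behind the rocker; z up its axis
- send_top (a point): centre of the top of the orange round send button (36 mm across) on the black order console, 52 mm above the table when out; travels 6 mm straight down. The grey collar round it is 52 mm across and ends 10 mm below the button's top. The fixed console is 130 x 96 x 30 mm; x points from the button to its dark screen
- send (a joint): the send button, m: 0 out, 0.006 fully in; a spring returns it, about 1.5 N to start and 5 N to push fully in
- tape_roll: brown roll of parcel tape lying flat, 96 mm across, 48 mm high; origin at the centre of its underside
- amber_jar: amber glass jar with black cap, 60 mm across, 85 mm tall; origin at the centre of its underside
- carton: plain white carton 60 x 90 x 100 mm (x, y, z); origin at the centre of its underside
- tin: plain round steel tin, 72 mm across, 45 mm tall; origin at the centre of its underside
Things that resemble listed ones, but are neither listed nor needed, are in the scene too. What is shaped like the bay_red but pink is not meant.

How it is judged:
By the outcome, as a careful person would: the job done as asked, in the order asked, and still so for the second after the job is handed in, with the robot touching nothing.
It also fails if it takes over 51 s, if anything falls off the work surface, if the arm or the gripper's body presses on something with over 40 N, if the wrist force passes 120 N, or if a joint passes its speed limit or range.

## Working session

There is one attempt and no reset: what is moved stays moved. The work goes in short steps, each a Python script; the robot and the scene stay as the last script left them, time stands still between calls to the robot, and variables do not carry over. Pictures are saved under pics/ and viewed, and the job is handed in when it is done.

```bash
mkdir -p pics; ls; python3 - <<'E'
from cell import bot
import cv2
print(bot.read_clock())
for n in ["scene","side","wrist"]:
    cv2.imwrite(f"pics/{n}0.png",bot.camera(n)[:,:,::-1])
    c=bot.calibration(n); print(n,c)
    for t in ["bay_red","bay_ivory","bay_green","bay_gold","send_top","pad_red","pad_ivory"]:
        print(t,[(r['bbox'],round(r['confidence'],2)) for r in bot.search_frame(n,t)][:4]) if n!="wrist" else 0
print(bot.read_clock(), bot.read_tool_rot())
E
```

```text
pics
0.0
scene {'mtx': array([[409.34992264,   0.        , 316.01932554],
       [  0.        , 409.34992264, 197.74125508],
       [  0.        ,   0.        ,   1.        ]]), 'extrinsics': array([[ 0.70132928,  0.7127223 ,  0.01281294, -0.38348103],
       [ 0.61234917, -0.59316434, -0.5226706 , -0.31587324],
       [-0.36491881,  0.37441019, -0.85243843,  1.43595834],
       [ 0.        ,  0.        ,  0.        ,  1.        ]])}
bay_red [([273.0, 128.8, 43.4, 49.3], 0.86), ([298.9, 181.9, 50.8, 50.7], 0.68), ([262.9, 222.7, 25.0, 28.5], 0.54)]
bay_ivory [([237.6, 208.5, 62.4, 53.2], 0.56)]
bay_green [([339.6, 157.4, 56.9, 48.3], 0.56)]
bay_gold [([317.3, 97.4, 29.1, 30.7], 0.69), ([204.6, 261.3, 65.5, 63.8], 0.56)]
send_top [([368.6, 114.0, 9.3, 11.4], 0.62), ([243.2, 212.6, 21.6, 22.7], 0.45)]
pad_red [([280.7, 129.4, 16.0, 18.9], 0.47), ([309.5, 181.5, 14.4, 19.9], 0.45)]
pad_ivory [([244.1, 212.2, 21.4, 23.7], 0.8), ([213.8, 269.6, 20.5, 22.4], 0.75)]
side {'mtx': array([[376.40060407,   0.        , 315.99616933],
       [  0.        , 376.40060407, 205.0099107 ],
       [  0
[... 647 characters left out ...]
ed [([286.4, 210.0, 31.1, 11.0], 0.88), ([379.5, 344.3, 47.1, 35.2], 0.54)]
pad_ivory [([298.5, 277.5, 40.2, 26.1], 0.65)]
wrist {'mtx': array([[360.47871703,   0.        , 318.13102327],
       [  0.        , 360.47871703, 201.23893327],
       [  0.        ,   0.        ,   1.        ]]), 'hand_eye': array([[ 9.99998821e-01,  1.36496873e-03, -7.03490162e-04,
        -1.05386031e-03],
       [ 1.06143419e-03, -2.83359281e-01,  9.59013238e-01,
        -1.41795094e-01],
       [ 1.10968262e-03, -9.59012854e-01, -2.83360395e-01,
         7.23044217e-02],
       [ 0.00000000e+00,  0.00000000e+00,  0.00000000e+00,
         1.00000000e+00]])}
0.85 [-0.59701597  0.597024   -0.3788875   0.37891759]
```

View pics/scene0.png

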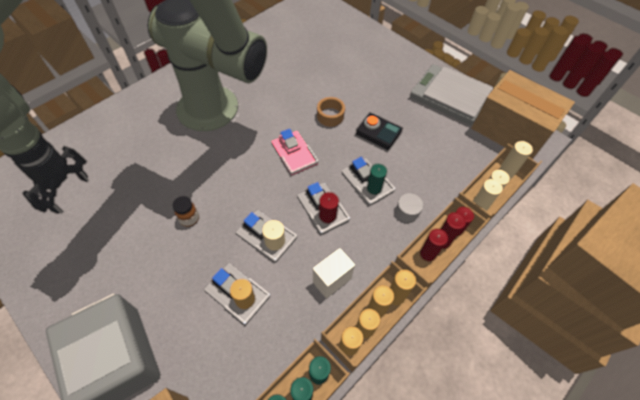

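View pics/side0.png

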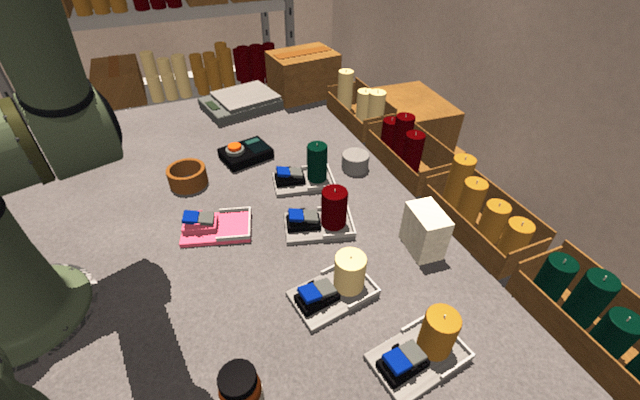

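View pics/wrist0.png

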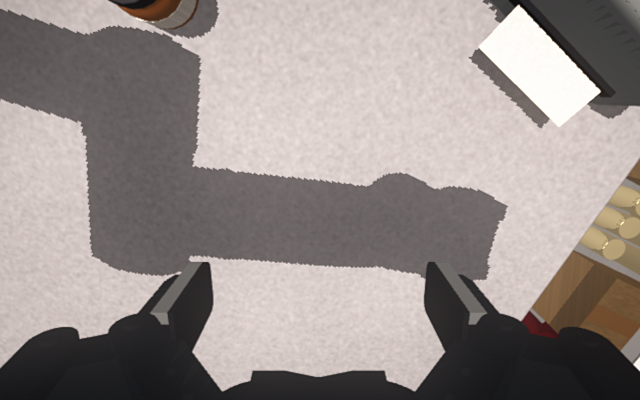

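```bash
cat > h.py <<'E'
import numpy as np,cv2
from scipy.spatial.transform import Rotation as R
def ray(cal,uv,T=None):
    K=cal["mtx"]; d=np.linalg.inv(K)@np.array([uv[0],uv[1],1.])
    if T is None: T=np.linalg.inv(cal["extrinsics"])
    return T[:3,3],T[:3,:3]@d
def hit(cal,uv,z,T=None):
    o,d=ray(cal,uv,T); return o+d*(z-o[2])/d[2]
def blobs(img,kind,amin=20):
    h=cv2.cvtColor(img,cv2.COLOR_RGB2HSV)
    lo,hi={'blue':((105,140,60),(125,255,255)),'orange':((3,170,150),(14,255,255))}[kind]
    m=cv2.inRange(h,lo,hi); n,_,st,c=cv2.connectedComponentsWithStats(m)
    return [(c[i].round(1),st[i]) for i in range(1,n) if st[i][4]>=amin]
def wristT(bot,cal,p,q):
    T=np.eye(4);T[:3,:3]=R.from_quat(np.r_[q[1:],q[0]]).as_matrix();T[:3,3]=p
    return T@cal["hand_eye"]
E
python3 - <<'E'
from cell import bot
from h import *
for n in ["scene","side"]:
    im=cv2.imread(f"pics/{n}0.png")[:,:,::-1].copy();c=bot.calibration(n)
    for k in ["blue","orange"]:
        for b in blobs(im,k): print(n,k,b[0],b[1][4],hit(c,b[0],.05).round(3))
print(R.from_quat([0.597024,-0.3788875,0.37891759,-0.597016]).as_matrix().round(2))
E
```

```text
scene blue [286.4 133.9] 63 [0.315 0.094 0.05 ]
scene blue [358.2 163. ] 84 [0.553 0.174 0.05 ]
scene blue [314.  188.6] 92 [0.526 0.012 0.05 ]
scene blue [250.7 220. ] 105 [ 0.477 -0.189  0.05 ]
scene blue [220.1 277. ] 147 [ 0.551 -0.354  0.05 ]
scene orange [372.1 120. ] 69 [0.467 0.337 0.05 ]
side blue [282.9 171.7] 127 [0.548 0.17  0.05 ]
side blue [295.7 215.1] 190 [0.521 0.008 0.05 ]
side blue [190.  216.7] 188 [0.311 0.089 0.05 ]
side blue [309.3 293. ] 339 [ 0.472 -0.191  0.05 ]
side blue [396.6 361.3] 521 [ 0.545 -0.355  0.05 ]
side orange [234.3 147.6] 42 [0.463 0.326 0.05 ]
[[ 0.43  0.    0.9 ]
 [-0.9  -0.    0.43]
 [ 0.   -1.    0.  ]]
```

```bash
python3 - <<'E'
from cell import bot
from h import *
M=np.array([[0,0,1],[-1,0,0],[0,-1,0.]])  # tool x=-Y, y=down, z=+X
q=R.from_matrix(M).as_quat(); q=np.r_[q[3],q[:3]]
bot.set_gripper(0.0)
c=bot.calibration("wrist")
for n,(x,y) in {"ivory":(.475,-.19),"red":(.523,.01)}.items():
    bot.move_pose([x-.02,y,.22],q)
    p,qq=bot.read_position(),bot.read_tool_rot()
    im=bot.camera("wrist"); cv2.imwrite(f"pics/w_{n}.png",im[:,:,::-1])
    T=wristT(bot,c,p,qq)
    for b in blobs(im,"blue",100): print(n,b[0],b[1],hit(c,b[0],.05,T).round(4))
    print(n,p,bot.read_clock())
    for t in ["pad_"+n,"mid_"+n]: print([(r['bbox'],round(r['confidence'],2)) for r in bot.search_frame("wrist",t)][:3])
print(bot.read_joint_positions())
E
```

```text
ivory [511.1  68. ] [ 487   45   49   47 1916] [ 0.5482 -0.3463  0.05  ]
ivory [74.2 98.7] [  50   75   50   48 1667] [0.524  0.0136 0.05  ]
ivory [312.7 157.4] [ 291  138   44   40 1429] [ 0.475  -0.1847  0.05  ]
ivory [ 33.5 317. ] [  13  299   41   36 1037] [0.3146 0.0943 0.05  ]
ivory [ 0.4549772  -0.19069348  0.2200969 ] 3.0833
[([285.8, 100.9, 47.3, 78.0], 0.69)]
[([256.8, 4.1, 81.5, 90.5], 0.72)]
red [119.6 123.3] [  97  102   47   44 1567] [0.552  0.1786 0.05  ]
red [311.1 155.4] [ 288  134   48   44 1450] [0.5247 0.0164 0.05  ]
red [528.  209.9] [ 507  193   45   35 1300] [ 0.4751 -0.1803  0.05  ]
red [0.50300059 0.00913778 0.21995141] 4.0667
[([286.3, 95.8, 57.5, 81.0], 0.66)]
[([303.4, 8.0, 83.2, 90.5], 0.71), ([287.7, 99.2, 55.7, 76.7], 0.18)]
[-1.29820980e-01  2.48175904e-01 -3.30835807e-01  9.91716999e-01
 -3.66512994e-04  3.01429278e+00]
```

View pics/w_ivory.png

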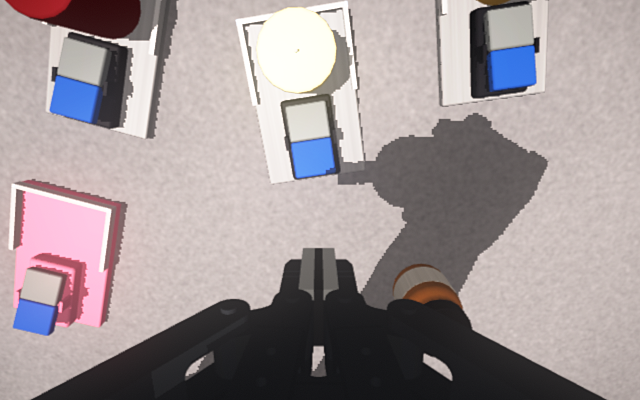

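View pics/w_red.png

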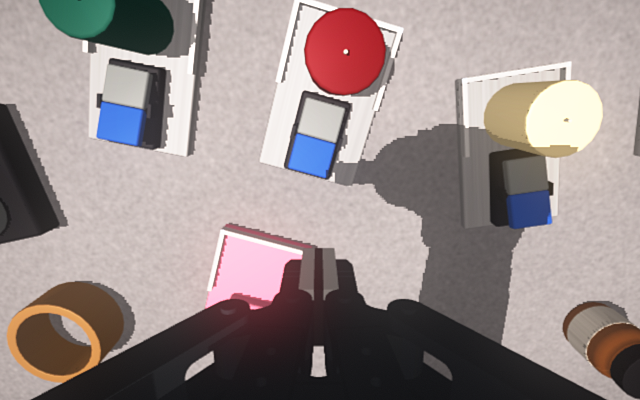

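```bash
cat >> h.py <<'E'
RED=np.array([.5243,.0140]);IV=np.array([.4748,-.1870])
def quat(yaw):  # bay x direction yaw; tool z = -bay x
    c,s=np.cos(yaw),np.sin(yaw)
    M=np.array([[-s*-1*-1,0,-c],[c,0,-s],[0,-1,0.]])
    assert np.linalg.det(M)>.99
    q=R.from_matrix(M).as_quat();return np.r_[q[3],q[:3]]
E
python3 - <<'E'
from cell import bot
from h import *
c=bot.calibration("wrist")
M=np.array([[0,0,1],[-1,0,0],[0,-1,0.]]);q=R.from_matrix(M).as_quat();q=np.r_[q[3],q[:3]]
Y={}
for n,p,uv,zt,bl in [("ivory",[.4550,-.1907,.2201],(296,50),.087,(312.7,157.4)),("red",[.5030,.0091,.21995],(345,51),.102,(311.1,155.4))]:
    T=wristT(bot,c,p,q); a=hit(c,uv,zt,T);b=hit(c,bl,.05,T);d=(a-b)[:2]
    Y[n]=np.arctan2(d[1],d[0]);print(n,a,b,np.linalg.norm(d),np.degrees(Y[n]))
    print(bot.solve_ik([*(RED if n=="red" else IV),.075],quat(Y[n])))
E
```

```text
ivory [ 0.55703535 -0.17369154  0.087     ] [ 0.47433572 -0.1846788   0.05      ] 0.08342630749176029 7.567851203635906
[-0.51992771  0.41947787 -0.50441935  0.6468991   0.         -0.65201163]
red [ 0.6027831  -0.00753676  0.102     ] [0.52410915 0.01650401 0.05      ] 0.08226511227869404 -16.991826058308288
[-0.11409638  0.44106553 -0.46728753  0.66244327  0.          0.18246693]
```

```bash
cat >> h.py <<'E'
YR,YI=-.2966,.1321
def pad(c,yaw,off=-.005): return c+off*np.array([np.cos(yaw),np.sin(yaw)])
E
python3 - <<'E'
from cell import bot
from h import *
p=pad(RED,YR); q=quat(YR)
bot.move_pose([*p,.12],q)
bot.move_linear([*p,.065],speed=.15)
print(bot.read_position(),bot.read_ft_force())
r=bot.move_linear([*p,.036],speed=.03,until_force=20)
print(r,bot.read_position(),bot.read_ft_force(),bot.read_clock())
bot.move_linear([*p,.16],speed=.2)
for n in ["scene","side"]:
    cv2.imwrite(f"pics/{n}1.png",bot.camera(n)[:,:,::-1])
im=cv2.imread("pics/side1.png");cv2.imwrite("pics/side1c.png",cv2.resize(im[150:350,160:420],None,fx=3,fy=3,interpolation=cv2.INTER_CUBIC))
print(bot.read_clock())
E
```

```text
[0.51955415 0.01549032 0.0651705 ] [ 0.47833322 -0.06903054  0.79143428]
True [0.51825599 0.01587337 0.04192919] [-3.01715108 -0.19113324 10.3046703 ] 7.8417
8.6833
```

View pics/side1c.png

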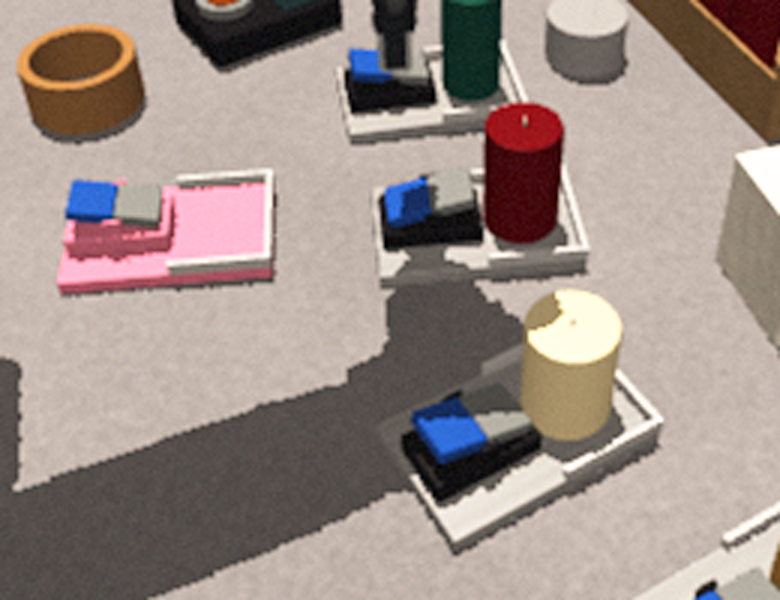

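```bash
python3 - <<'E'
from cell import bot
from h import *
def press(c,y,off,zs=.06):
    p=pad(c,y,off)
    bot.move_linear([*p,zs],speed=.15)
    r=bot.move_linear([*p,.034],speed=.03,until_force=20)
    print(r,bot.read_position(),bot.read_ft_force(),bot.read_clock())
    bot.move_linear([*p,.07],speed=.15)
bot.move_linear([*pad(RED,YR,-.012),.08],speed=.2)
press(RED,YR,-.012,.052)
bot.move_linear([*pad(RED,YR,-.012),.14],speed=.2)
bot.move_pose([*pad(IV,YI),.14],quat(YI))
press(IV,YI,-.005,.062)
bot.move_linear([*pad(IV,YI,-.012),.07],speed=.15)
press(IV,YI,-.012,.052)
bot.move_linear([*pad(IV,YI,-.012),.16],speed=.2)
bot.move_pose([.40,.10,.25],quat(.3))
for n in ["scene","side"]:
    im=bot.camera(n); cv2.imwrite(f"pics/{n}2.png",im[:,:,::-1])
im=cv2.imread("pics/side2.png");cv2.imwrite("pics/side2c.png",cv2.resize(im[130:400,200:480],None,fx=2.2,fy=2.2,interpolation=cv2.INTER_CUBIC))
im=cv2.imread("pics/scene2.png");cv2.imwrite("pics/scene2c.png",cv2.resize(im[90:330,190:430],None,fx=2.5,fy=2.5,interpolation=cv2.INTER_CUBIC))
print(bot.read_clock())
E
```

```text
True [0.51367558 0.01742282 0.04080083] [-1.97437532 -0.57896615 11.31121099] 10.0333
True [ 0.46867946 -0.18820283  0.04193122] [-2.10815476  0.83013966 10.58673454] 13.0917
True [ 0.46352427 -0.18890132  0.04069594] [-2.44050394  0.66385237 12.96471448] 14.4167
16.6417
```

View pics/side2c.png

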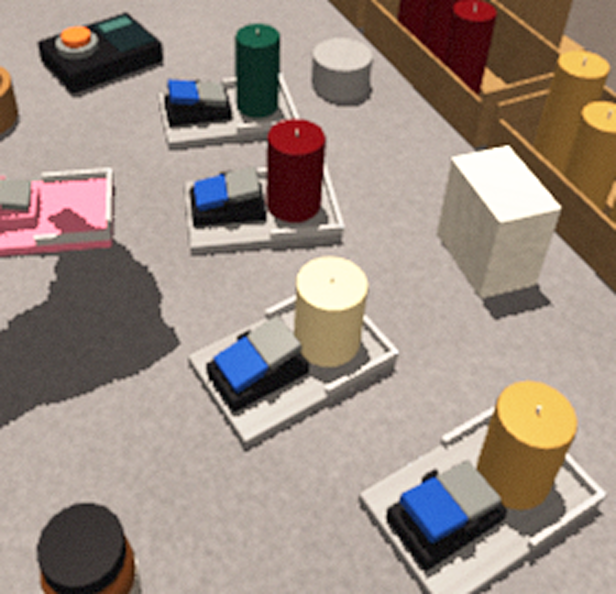

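View pics/scene2c.png

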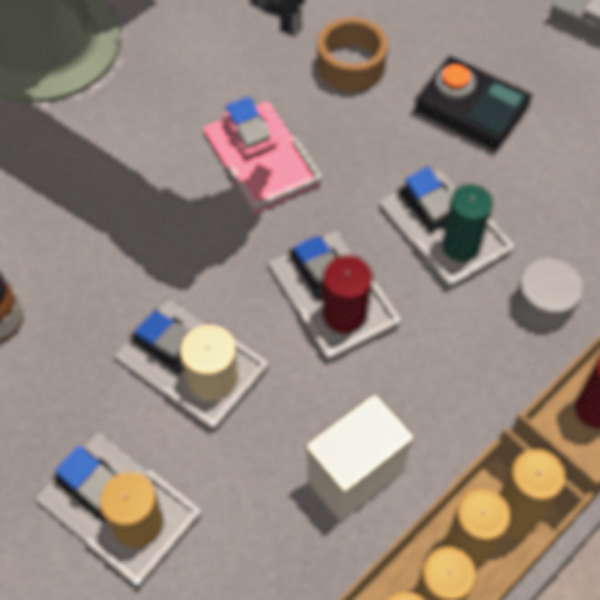

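```bash
python3 - <<'E'
from cell import bot
from h import *
q=quat(.5); c=bot.calibration("wrist")
z=np.array([np.cos(.5),np.sin(.5)])
bot.move_pose([*(np.array([.465,.33])+.02*z),.22],q)
p,qq=bot.read_position(),bot.read_tool_rot()
im=bot.camera("wrist"); cv2.imwrite("pics/w_send.png",im[:,:,::-1])
T=wristT(bot,c,p,qq)
for b in blobs(im,"orange",60): print(b,hit(c,b[0],.052,T).round(4))
print([(r['bbox'],r['confidence']) for r in bot.search_frame("wrist","send_top")])
print(p,bot.read_clock())
E
```

```text
(array([317.7, 149.9]), array([306, 142,  36,  21, 195], dtype=int32)) [0.4586 0.3265 0.052 ]
[([306.8, 142.5, 39.8, 41.5], 0.81)]
[0.48253382 0.33837926 0.21994895] 17.7417
```

View pics/w_send.png

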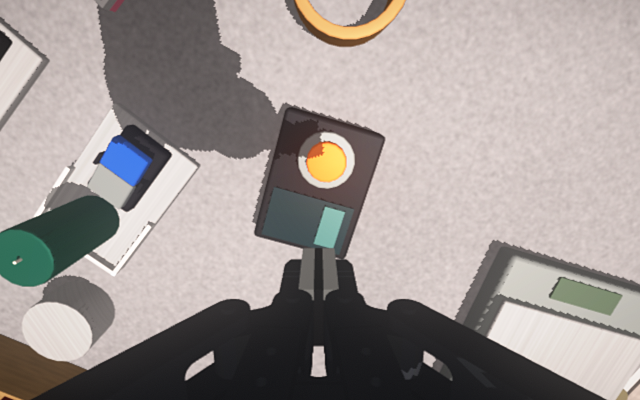

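The console shows the orange button centred at about (326, 162), and the network's box agrees.

```bash
python3 - <<'E'
from cell import bot
from h import *
q=quat(.5); c=bot.calibration("wrist")
T=wristT(bot,c,bot.read_position(),bot.read_tool_rot())
b=hit(c,(326.5,162.5),.052,T)[:2];print(b)
assert np.linalg.norm(b-[.465,.33])<.012
bot.move_pose([*b,.11],q)
bot.move_linear([*b,.062],speed=.15)
print(bot.read_ft_force(),bot.read_position())
r=bot.move_linear([*b,.040],speed=.02,until_force=15)
print(r,bot.read_position(),bot.read_ft_force(),bot.read_clock())
bot.move_linear([*b,.15],speed=.1)
bot.move_pose([.40,.10,.3],quat(.3))
for n in ["scene","side"]:
    im=bot.camera(n)[:,:,::-1]; cv2.imwrite(f"pics/{n}3.png",im)
im=cv2.imread("pics/side3.png");cv2.imwrite("pics/side3c.png",cv2.resize(im[110:400,160:480],None,fx=2,fy=2,interpolation=cv2.INTER_CUBIC))
print(bot.read_clock())
E
```

```text
[0.46541555 0.33838769]
[0.63524871 0.9374593  0.19117286] [0.4667436  0.33889598 0.06358463]
True [0.46551537 0.33846933 0.04604678] [-0.88845463 -1.17615054  7.02944977] 19.5417
21.9583
```

View pics/side3c.png

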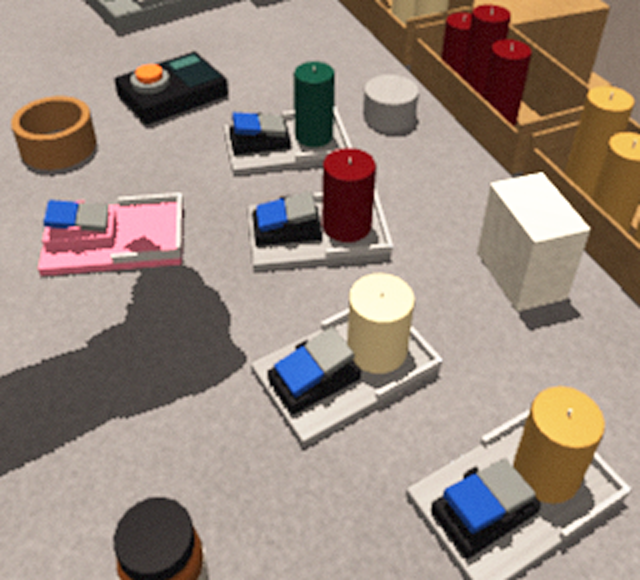

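```bash
python3 - <<'E'
from cell import bot
print(bot.read_ft_force()); bot.close_job(); print(bot.read_clock())
E
```

```text
[-1.07394237  0.18505772  0.06254333]
the job is handed in; nothing more can be done
the job is handed in; nothing more can be done
```

I pressed the blue half of the dark red bay's rocker, then the ivory bay's, then the orange send button, and handed the job in about 22 s into the run.

- **Rockers:** each press ran into a hard stop at the 20 N trigger, with the fingertip at z = 41.9 mm. I pressed each rocker a second time about 7 mm further out and it stopped at 40.7–40.8 mm. Both heights fit the fully-down position.
- **Send button:** it hit its stop at z = 46.0 mm with a 15 N trigger, which is the full 6 mm of travel. The last picture shows it back out.
- **Rest of the bench:** in the last pictures the red and ivory rockers are tipped. The green, gold and pink ones look unchanged, and all the candles and other objects stand where they were.
- **Measurement difference:** for the button's y position, the rough scene and side camera estimates differed by about 11 mm, so I used the wrist camera's position instead. No check failed.

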